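# Take a lacquer reading on a panel and present the gauge's screen

## Robot

A 6-joint arm with a two-finger parallel gripper is mounted at the origin on the work surface. World frame = base frame: x ahead of the robot, y to its left, z up, the work surface at z = 0. Lengths are in mm, angles in rad, forces in N, time in s.
With the tool pointing down it reaches from about 250 to 775 mm from the base axis. Payload 4 kg.
Tool frame: the origin (TCP) lies at the very end of the fingers, on their centre line; the grasp point (between the pads) lies 19 mm behind it (ctrl.tcp_to_grasp is the z of the grasp point in the tool frame, in mm); z points along the fingers, y is the line along which they close (so a half turn about z gives the same grasp; the last joint's range is limited). The gripper opens to 94 mm and grips with 3 to 60 N. Pads are 16 mm wide; open, the fingers measure 119 mm over their backs; the gripper's body (75 mm by 177 mm) begins 78 mm behind the grasp point.
Start: joints at [-1.308, 0.087, 1.371, -0, 1.684, -0.103], TCP at [196.732, -513.631, 205.506] pointing down, gripper open.
Joint ranges: [-3.1, 3.1], [-0.76, 2.03], [0.27, 2.55], [-1.08, 4.22], [0.17, 2.65], [-2.57, 2.57]. Speed limits (rad/s): [2.79, 2.79, 3.14, 3.14, 3.14, 3.14].

## Interface

Orientations are given as [roll, pitch, yaw] about the fixed x, y, z axes, in that order (R = Rz(yaw) Ry(pitch) Rx(roll)).
In Python, from bench import ctrl, viewer, ticket gives the robot as it stands. The module is installed in compiled form; this text tells all that it offers.
- The arm moves only by the shell command python3 -m crank 'ROWS' [FORCE]. ROWS is a JSON list that holds a single list of rows (three levels of brackets), with 1 to 12 rows, each of 5 numbers: the opening from 0.0 (shut) to 1.0 (fully open), then dx, dy, dz in mm, then a turn about the tool's z in rad; each row shifts and turns the commanded pose from where the row before left it, along the tool's axes as they then stand; what a row does not reach is not made up. A row lasts 1/12 s, in which the tool goes at most 41.7 mm and 0.125 rad, less where a joint would pass 70% of its speed; a pose out of reach is approached as far as the arm can. The fingers move at their own pace and stop on an object; FORCE is the grip in N (left out, the last holds). Time passes only in rows, so rows that do not move let the fingers close. It prints the time, the measured TCP pose, the force, the opening and the grip force at its end. Input that does not fit is refused with a message, and nothing moves.
- ctrl.read_state(): the state, without advancing time (a new reading comes with each control period).
- viewer.get_image(name): name is "scene" or "top" or "wrist"; returns the picture (420x560x3 uint8, red, green, blue); there is no depth.
- viewer.camera_info(name): a dict with "camera_matrix" (3x3 intrinsics, pixels), "origin" and "rotation" of the camera in the world. Camera axes: x right, y down, z forward; pixel columns grow to the right and rows downward; lengths in mm; the calibration is good to about 2 mm. A picture is of the moment at which its call begins: read the wrist's pose just before it. camera_info takes no time and is no camera call; for the wrist camera it gives the pose at the moment of the call.
- ticket.close_job(): hands the job in; it is judged then, once.
The state is a dict: "t": time; "joint_positions": joint angles; "joint_vel": joint speeds; "joint_efforts": joint torques, N m; "ee_pos": TCP position; "tool_rot": TCP orientation; "contact_force": force on the tool from outside, world axes, zero at the start; "torque": the same for the moment, N m; "width": opening from 0.0 (shut) to 1.0 (fully open); "grasp_force": force on a finger pad.
Only numpy, scipy, OpenCV 4.12 (cv2) and the standard library are available. Lean on these libraries where they do the work, as an engineer would, in place of code of your own. Each camera call takes 0.05 s, during which the arm holds its last target. There are 200 camera calls.

## Task

Draw the blue lacquer gauge out of its dock and, holding it upright, gently press its sprung brass tip about halfway in for a moment on the green spot of the white panel, then on the orange spot. Then tilt the gauge back by 45 degrees or a little more, so that its screen looks up, with all of it at least 15 cm above the bench, and finish while still holding it there, still and in the gripper alone: do not put it down or let go. Leave the tape roll, the cleaner bottle and the screwdriver where they are.

Things in the scene. Friction and masses are not known exactly. Their poses are not given: they have to be found in the camera images.
- gauge: loose gauge, 0.15-0.3 kg, 146 mm long, standing tip-down in the dock. Blue box head 28 (x) x 44 (y) x 66 (z) mm on a steel barrel 22 mm in diameter, 45 long, then black nose and brass tip. Origin: centre of the head's underside (rests on the dock's top); z up through the head, tip at z = -80 mm, centre of mass at +18 mm; x points out of the screen's face. Gripped across y, the screen stays free
- screen (a point): centre of the pale green screen in the black bezel on the head's +x face, 42 mm above the head's underside
- tip (a point): lowest point of the gauge's round brass tip (8 mm in diameter), on the gauge's axis 80 mm below the head's underside while not pressed
- plunger (a joint): how far the sprung tip is pressed into the gauge, m: 0 is out, 0.010 is the stop; the spring gives 1 N at the start and 5 N at the stop
- dock: aluminium dock fixed to the bench; origin at the centre of its underside. Base 110 x 120 mm, two uprights, top plate 70 (x) x 96 (y) x 15 mm, its upper face 95 mm above the bench, with a 26 mm round hole in which the barrel hangs, tip 15 mm above the bench. The gauge's axes are parallel to the dock's; the screen faces the dock's +x. Lift the gauge straight up by 85 mm or more to clear it
- panel: white lacquered furniture panel with wood-coloured edges, 160 (x) x 240 (y) x 18 (z) mm, fixed to the bench; origin at the centre of its underside, z up
- green_spot: green test spot, a fixed hard disc 28 mm in diameter and 3 mm thick on the panel; origin at the centre of its underside, so its upper face is 3 mm higher (21 mm above the bench)
- orange_spot: orange test spot, a fixed hard disc of the same size and height on the panel; origin at the centre of its underside. The two spots lie 110 to 195 mm apart, and either may be on either half of the panel
- tape_roll: wood-coloured roll of edge tape lying flat, 80 mm in diameter, 22 mm high; bystander, origin at the centre of its underside
- cleaner: white bottle with red cap, 54 mm in diameter, 100 mm high; bystander, origin at the centre of its underside
- screwdriver: screwdriver lying on the bench; bystander
Things that resemble listed ones, but are neither listed nor needed, are in the scene too. What is meant by the gauge is not turquoise, and is the larger of those in its own colour.

How it is judged:
By the outcome, as a careful person would: the job done as asked, in the order asked, and still so for the second after the job is handed in, while the arm keeps its last pose, push and grip.
It also fails if it takes over 54 s, if anything falls off the work surface, if the arm or the gripper's body presses on something with over 40 N, if the wrist force passes 120 N, or if a joint passes its speed limit or range.

## Working session

There is one attempt and no reset: what is moved stays moved. The work goes in short steps, Python scripts to look and compute and a shell command to move; the robot and the scene stay as the last step left them, time stands still between calls to the robot, and variables do not carry over. Pictures are saved under pics/ and viewed, at most 10 in all, crops included, and the job is handed in when it is done.

```bash
mkdir -p pics; python3 - <<'E'
from bench import ctrl, viewer
import cv2
s=ctrl.read_state(); print(s, ctrl.tcp_to_grasp)
for n in ("top","scene"):
    im=viewer.get_image(n); cv2.imwrite(f"pics/{n}0.png",im[:,:,::-1])
    print(n,viewer.camera_info(n))
E
```

```text
{'t': 0.0, 'joint_positions': array([-1.30809627e+00,  8.79518400e-02,  1.37221823e+00, -2.96106128e-05,
        1.68360237e+00, -1.03077420e-01]), 'joint_vel': array([-0.00067831,  0.00060628,  0.00139692, -0.00131961, -0.00127586,
        0.00043624]), 'joint_efforts': array([-4.66430320e-04, -3.40176809e+01, -3.02434373e+01,  7.19235744e-02,
        3.29166837e-02, -1.67183757e-04]), 'ee_pos': array([ 196.57791245, -513.09119248,  204.32418748]), 'tool_rot': array([-3.13942142e+00, -1.95014670e-04,  3.65773965e-01]), 'contact_force': array([-0.23194662, -1.07465961,  0.04572834]), 'torque': array([ 0.02685997, -0.00626368,  0.02644949]), 'grasp_force': 0.0, 'width': 1.000505900384717} -18.8
top {'camera_matrix': array([[468.41536142,   0.        , 278.08983602],
       [  0.        , 468.41536142, 219.73503169],
       [  0.        ,   0.        ,   1.        ]]), 'origin': array([ 3.39604463e+02, -1.16176900e+00,  1.33106305e+03]), 'rotation': array([-2.9480472 , -0.02789119, -1.55790409])}
scene {'camera_matrix': array([[399.56984742,   0.        , 280.7526829 ],
       [  0.        , 399.56984742, 211.25381091],
       [  0.        ,   0.        ,   1.        ]]), 'origin': array([1382.70256322,   44.27190348,  860.01920829]), 'rotation': array([-2.3418835 ,  0.00700966,  1.63444065])}
```

View pics/top0.png

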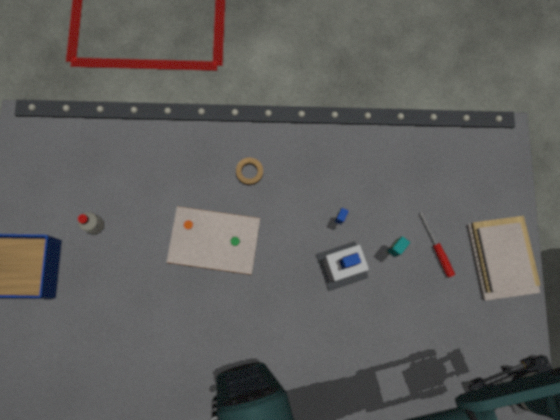

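View pics/scene0.png

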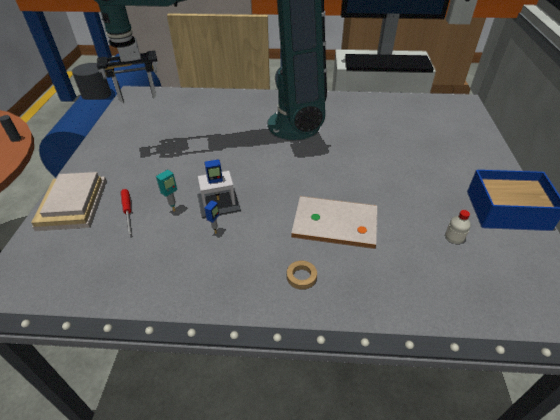

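The top view shows the docked blue head at (350,260) and a smaller blue one standing loose at (342,215). A turquoise one is at (400,246). The panel is around (215,240), with green at (235,241) and orange at (188,225). The scene view shows the same three at (213,170), (211,210) and (167,183). The docked blue one fits, being blue, apparently the larger of the two, and in the dock. I'll confirm that with an enlarged crop.

```bash
cat > h.py <<'E'
import numpy as np, cv2
from scipy.spatial.transform import Rotation as R
def ray(ci,p):
    K=ci["camera_matrix"]; d=np.linalg.solve(K,[p[0],p[1],1.0])
    return ci["origin"],R.from_euler("xyz",ci["rotation"]).as_matrix()@d
def at_z(ci,p,z):
    o,d=ray(ci,p); return o+d*(z-o[2])/d[2]
def tri(c1,p1,c2,p2):
    o1,d1=ray(c1,p1);o2,d2=ray(c2,p2)
    s=np.linalg.lstsq(np.c_[d1,-d2],o2-o1,rcond=None)[0]
    a,b=o1+s[0]*d1,o2+s[1]*d2
    return (a+b)/2,np.linalg.norm(a-b)
def proj(ci,X):
    c=R.from_euler("xyz",ci["rotation"]).as_matrix().T@(np.asarray(X,float)-ci["origin"])
    q=ci["camera_matrix"]@c; return q[:2]/q[2]
E
python3 - <<'E'
import cv2,numpy as np
from h import *
from bench import viewer
t=cv2.imread("pics/top0.png");s=cv2.imread("pics/scene0.png")
f=lambda a:cv2.resize(a,(400,400),interpolation=cv2.INTER_CUBIC)
cv2.imwrite("pics/crop.png",np.hstack([f(s[150:250,150:250]),f(t[200:300,315:415])]))
T,S=viewer.camera_info("top"),viewer.camera_info("scene")
for n,a,b in (("green",(235,241),(316,217)),("orange",(188,225),(362,230)),("docked",(350,260),(213,162)),("loose",(342,214),(211,204)),("turq",(401,245),(166,174))):
    print(n,tri(T,a,S,b), at_z(T,a,21)[:2], at_z(S,b,21)[:2])
E
```

```text
green (array([534.44437854,  88.2106893 ,  15.42020618]), np.float64(3.0671467424001153)) [533.62043104  86.30127942] [539.93189863  89.44586725]
orange (array([578.42087736, 222.12365587,  13.71184478]), np.float64(1.0282775869803853)) [577.06507803 220.37014309] [585.2817811  221.11231935]
docked (array([ 469.94300068, -214.27605337,  158.60473202]), np.float64(1.5247534452685267)) [ 485.11136095 -238.42977578] [ 290.76843445 -265.95007107]
loose (array([ 597.68353802, -202.5112389 ,  112.51681391]), np.float64(0.08048456335943838)) [ 617.05889161 -217.58976517] [ 501.57039822 -232.7717231 ]
turq (array([ 512.03328654, -347.08659368,  142.74589776]), np.float64(3.9581316728013416)) [ 530.17048353 -384.76610877] [ 364.69373175 -410.96487256]
```

View pics/crop.png

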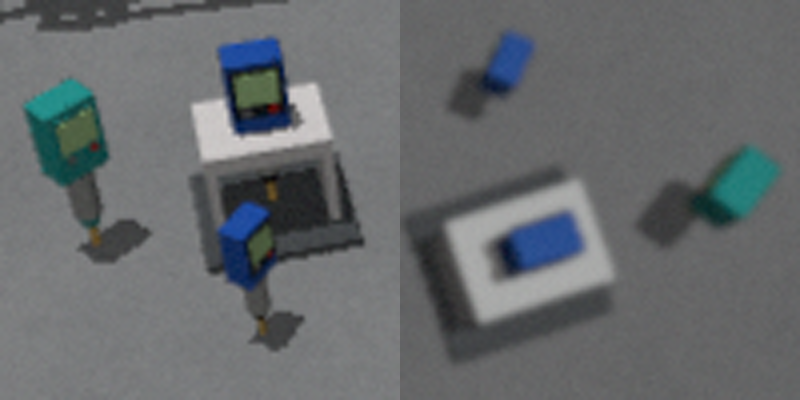

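The crop confirms it: the docked blue gauge at scene (213,170) is clearly larger than the loose blue one at (211,210), and the third is turquoise. Next I'll look closer with the wrist camera.

```bash
python3 -m crank '[[[1,30,-15,-8,0],[1,30,-15,-8,0],[1,30,-15,-8,0],[1,30,-15,-8,0],[1,30,-15,-8,0],[1,30,-15,-8,0],[1,30,-15,-8,0],[1,30,-15,-8,0],[1,30,-15,-8,0],[1,30,-15,-8,0]]]'; python3 -m crank '[[[1,0,0,0,0],[1,0,0,0,0],[1,0,0,0,0]]]'
python3 - <<'E'
from bench import ctrl, viewer
import cv2
print(viewer.camera_info("wrist"))
cv2.imwrite("pics/w1.png",viewer.get_image("wrist")[:,:,::-1])
print(ctrl.read_state()["ee_pos"])
E
```

```text
t: 0.93
ee_pos: [423.9, -264.7, 285.4]
tool_rot: [-3.141, 0.0, 0.366]
contact_force: [0.3, -0.2, 0.2]
width: 1.001
grasp_force: 0.0
t: 1.18
ee_pos: [422.8, -266.3, 284.8]
tool_rot: [-3.141, 0.001, 0.366]
contact_force: [0.5, 0.4, 0.1]
width: 1.0
grasp_force: 0.0
{'camera_matrix': array([[371.13688401,   0.        , 283.87143628],
       [  0.        , 371.13688401, 208.12540204],
       [  0.        ,   0.        ,   1.        ]]), 'origin': array([ 489.24705323, -240.23535465,  463.65714038]), 'rotation': array([ 2.88989592e+00,  8.62084027e-04, -1.20456138e+00])}
[ 422.53017164 -266.72253466  284.68016755]
```

View pics/w1.png

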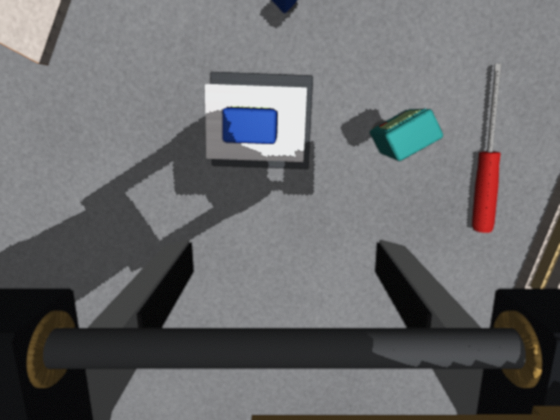

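The wrist view shows the white dock plate at (205–308, 84–162) and the blue head's top at (223–278, 107–145), nearly aligned with the tool. I'll shift sideways for a second view, then triangulate.

```bash
python3 -m crank '[[[1,30,-20,0,0],[1,30,-20,0,0],[1,0,-20,0,0],[1,0,0,0,0],[1,0,0,0,0],[1,0,0,0,0]]]'
python3 - <<'E'
from bench import ctrl, viewer
import cv2, json
c=viewer.camera_info("wrist")
cv2.imwrite("pics/w2.png",viewer.get_image("wrist")[:,:,::-1])
c2={k:v.tolist() for k,v in c.items()}
json.dump(c2,open("w2.json","w")); print(c2)
import numpy as np
c1={'camera_matrix':c2["camera_matrix"],'origin':[489.24705323,-240.23535465,463.65714038],'rotation':[2.88989592,8.62084027e-04,-1.20456138]}
json.dump(c1,open("w1.json","w"))
import h
C=[{k:np.array(v) for k,v in x.items()} for x in (c1,c2)]
P={}
for i in (1,2):
    im=cv2.imread(f"pics/w{i}.png"); hsv=cv2.cvtColor(im,cv2.COLOR_BGR2HSV)
    m={"blue":cv2.inRange(hsv,(105,120,60),(125,255,255)),"plate":cv2.bitwise_or(cv2.inRange(hsv,(0,0,185),(179,25,255)),cv2.inRange(hsv,(105,120,60),(125,255,255)))}
    for n,k in m.items():
        for q in cv2.findContours(k,cv2.RETR_EXTERNAL,cv2.CHAIN_APPROX_NONE)[0]:
            if cv2.contourArea(q)>800:
                r=cv2.minAreaRect(q);print(i,n,r)
                print(cv2.boxPoints(r).round(1).tolist())
E
```

```text
t: 1.73
ee_pos: [457.2, -190.2, 285.2]
tool_rot: [3.141, 0.001, 0.364]
contact_force: [0.2, -0.8, 0.7]
width: 1.004
grasp_force: 0.0
{'camera_matrix': [[371.13688401013064, 0.0, 283.87143627514916], [0.0, 371.13688401013064, 208.12540204363725], [0.0, 0.0, 1.0]], 'origin': [523.4929522797329, -164.11216161671425, 464.1111939075972], 'rotation': [2.890484403610277, -0.0003024984822959098, -1.2070114387909103]}
1 blue ((249.5, 125.0), (34.0, 53.0), 90.0)
[[223.0, 108.0], [276.0, 108.0], [276.0, 142.0], [223.0, 142.0]]
1 plate ((254.35289001464844, 120.11974334716797), (101.14978790283203, 69.09880065917969), 2.0454084873199463)
[[202.60000610351562, 152.8000030517578], [205.0, 83.80000305175781], [306.1000061035156, 87.4000015258789], [303.70001220703125, 156.5]]
1 plate ((29.5, 30.0), (60.0, 59.0), 90.0)
[[-0.0, 0.0], [59.0, 0.0], [59.0, 60.0], [0.0, 60.0]]
2 blue ((319.5, 196.5), (31.0, 51.0), 90.0)
[[294.0, 181.0], [345.0, 181.0], [345.0, 212.0], [294.0, 212.0]]
2 blue ((354.53564453125, 50.034027099609375), (24.23240852355957, 42.184776306152344), 43.66777801513672)
[[331.200012207
[... 197 characters left out ...]
[[294.0, 181.0], [345.0, 181.0], [345.0, 212.0], [294.0, 212.0]]
2 plate ((331.9515075683594, 183.71630859375), (60.14866638183594, 71.92643737792969), 5.04245138168335)
[[298.79998779296875, 216.89999389648438], [305.20001220703125, 145.1999969482422], [365.1000061035156, 150.5], [358.70001220703125, 222.1999969482422]]
2 plate ((354.53564453125, 50.034027099609375), (24.23240852355957, 42.184776306152344), 43.66777801513672)
[[331.20001220703125, 56.900001525878906], [360.29998779296875, 26.399999618530273], [377.8999938964844, 43.099998474121094], [348.70001220703125, 73.69999694824219]]
2 plate ((71.0, 57.5), (115.0, 142.0), 90.0)
[[-0.0, 0.0], [142.0, 0.0], [142.0, 115.0], [0.0, 115.0]]
```

View pics/w2.png

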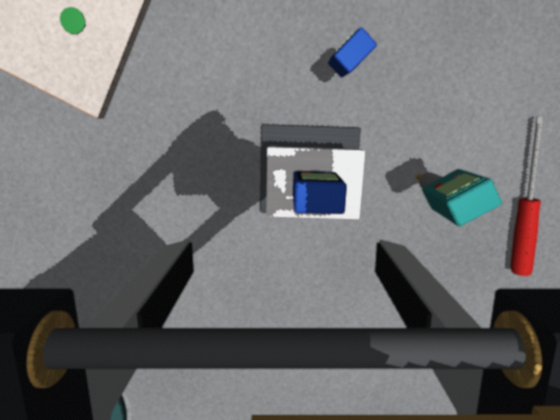

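In the second view the plate spans (266–364, 148–218) and the head's dark blue top face (296–346, 183–214). The green spot is at (73,20). I'll triangulate these.

```bash
python3 - <<'E'
import cv2, json, numpy as np
from h import *
from bench import viewer
L=lambda f:{k:np.array(v) for k,v in json.load(open(f)).items()}
a,b=L("w1.json"),L("w2.json")
g=[cv2.cvtColor(cv2.imread(f"pics/w{i}.png"),cv2.COLOR_BGR2GRAY) for i in (1,2)]
sp=lambda i,p:cv2.cornerSubPix(g[i],np.float32(p).reshape(-1,1,2),(4,4),(-1,-1),(3,50,.01)).reshape(-1,2)
p1=sp(0,[(206,84),(308,88)]);p2=sp(1,[(267,148),(365,150)])
print(p1,p2)
Q=[tri(a,p1[i],b,p2[i]) for i in (0,1)];print(Q, np.linalg.norm(Q[0][0]-Q[1][0]))
for q in ((p1,a),(p2,b)):
    X=[at_z(q[1],p,95) for p in q[0]]; d=X[0]-X[1]; yaw=np.arctan2(-d[0],d[1]); m=(X[0]+X[1])/2
    print("plate: len",np.linalg.norm(d),"yaw",yaw,"centre",m-35*np.array([np.cos(yaw),np.sin(yaw),0]))
# head top centre
h1,h2=(249.5,125),(321,198.5)
print("head",tri(a,h1,b,h2),at_z(a,h1,161),at_z(b,h2,161))
for c,p in ((a,[(223,107),(278,107),(278,144),(223,144)]),(b,[(296,185),(346,185),(346,213),(296,213)])):
    X=np.array([at_z(c,q,161) for q in p]); print(X.round(1).tolist(), np.linalg.norm(X[0]-X[1]),np.linalg.norm(X[1]-X[2]))
im=cv2.cvtColor(cv2.imread("pics/w2.png"),cv2.COLOR_BGR2HSV)
k=cv2.inRange(im,(50,100,60),(75,255,255)); k[:,140:]=0
M=cv2.moments(k,True); gp=(M["m10"]/M["m00"],M["m01"]/M["m00"]); print("green w",gp,at_z(b,gp,21))
T=viewer.camera_info("top");S=viewer.camera_info("scene")
for n,lo,hi in(("green",(50,100,60),(75,255,255)),("orange",(5,150,100),(17,255,255))):
    z=[]
    for f,c,box in (("top0",T,(160,265,200,280)),("scene0",S,(290,385,195,250))):
        k=cv2.inRange(cv2.cvtColor(cv2.imread(f"pics/{f}.png"),cv2.COLOR_BGR2HSV),lo,hi)
        w=np.zeros_like(k);w[box[2]:box[3],box[0]:box[1]]=k[box[2]:box[3],box[0]:box[1]]
        if f=="scene0" and n=="orange": w[237:]=0
        M=cv2.moments(w,True);p=(M["m10"]/M["m00"],M["m01"]/M["m00"]);z.append(p);print(n,f,M["m00"],p,at_z(c,p,21))
    print(tri(T,z[0],S,z[1]))
E
```

```text
[[206.47725   83.026794]
 [306.32355   87.28704 ]] [[266.78857 147.16179]
 [364.17407 150.4622 ]]
[(array([ 487.39157821, -160.48274822,   89.86837179]), np.float64(1.9686958555063978)), (array([ 518.35966887, -251.38142698,   94.17310066]), np.float64(0.4039002068606412))] 96.12555919227434
plate: len 94.38483259730965 yaw 0.32557326044944573 centre [ 470.22257535 -217.92188277   95.        ]
plate: len 96.17975136221342 yaw 0.33018455449465356 centre [ 469.48775161 -216.95443801   95.        ]
head (array([ 470.28622905, -217.81752774,  162.58587275]), np.float64(0.659636241717426)) [ 470.48834395 -217.83933029  161.        ] [ 469.70107483 -217.96735353  161.        ]
[[476.0, -193.7, 161.0], [491.5, -234.1, 161.0], [464.6, -244.3, 161.0], [448.7, -202.9, 161.0]] 43.28507436952754 28.783656788692284
[[473.0, -194.2, 161.0], [487.7, -233.0, 161.0], [465.6, -242.5, 161.0], [450.5, -203.0, 161.0]] 41.49697808203834 24.092472637500606
green w (72.14989293361884, 20.1627408993576) [532.95883112  86.44220745  21.        ]
green top0 41.0 (234.7560975609756, 241.0) [533.60873241  86.98714518  21.        ]
green scene0 39.0 (315.2564102564103, 216.43589743589743) [537.6835433   87.24097019  21.        ]
(array([534.13171171,  87.32351952,  17.46563098]), np.float64(0.1966961740448901))
orange top0 45.0 (187.82222222222222, 224.37777777777777) [578.84523689 220.95964038  21.        ]
orange scene0 46.0 (360.3478260869565, 229.54347826086956) [583.74597533 216.53058765  21.        ]
(array([579.47827793, 219.53639188,  16.81291579]), np.float64(4.208398239829281))
```

The points hold together: the dock and gauge are at (470,−217.8) with yaw ≈0.335, and the plate and head-top heights come out near 95 and 161. Green is at (533.5,86.8). Orange is about (579,220), which I'll refine later with the wrist camera. Now I'll line up with the gauge and descend.

```bash
python3 -m crank '[[[1,3,30,0,0.03],[1,0,0,35,0],[1,0,0,35,0],[1,0,0,0,0],[1,0,0,0,0]]]'; python3 - <<'E'
from bench import ctrl
print(ctrl.read_state()["ee_pos"],ctrl.read_state()["tool_rot"])
E
```

```text
t: 2.2
ee_pos: [469.4, -215.9, 212.6]
tool_rot: [-3.136, 0.005, 0.334]
contact_force: [0.2, -0.5, 0.1]
width: 0.999
grasp_force: 0.0
[ 469.42585694 -215.93191198  212.63835464] [-3.1364109   0.00461511  0.33382996]
```

```bash
python3 -m crank '[[[1,0,2,30,0],[1,0,0,30,0],[1,0,0,30,0],[1,0,0,20,0],[1,0,0,0,0],[1,0,0,0,0]]]'; python3 -m crank '[[[0,0,0,0,0],[0,0,0,0,0],[0,0,0,0,0],[0,0,0,0,0],[0,0,0,0,0],[0,0,0,0,0],[0,0,0,0,0],[0,0,0,0,0]]]' 30
```

```text
t: 2.7
ee_pos: [473.2, -218.7, 107.9]
tool_rot: [3.139, -0.002, 0.335]
contact_force: [-0.5, -0.0, 0.3]
width: 0.996
grasp_force: 0.0
t: 3.37
ee_pos: [471.9, -217.5, 105.4]
tool_rot: [-3.141, 0.0, 0.336]
contact_force: [-0.6, 1.4, 1.7]
width: 0.471
grasp_force: 1.8
```

```bash
python3 -m crank '[[[0,0,0,0,0],[0,0,0,0,0],[0,0,0,0,0]]]' 30;  python3 -m crank '[[[0,0,0,-20,0],[0,0,0,-25,0],[0,0,0,-30,0],[0,0,0,-30,0],[0,0,0,-20,0],[0,0,0,0,0],[0,0,0,0,0]]]'
```

```text
t: 3.62
ee_pos: [471.9, -217.5, 105.4]
tool_rot: [-3.141, 0.0, 0.336]
contact_force: [-1.0, 0.2, 1.0]
width: 0.463
grasp_force: 30.0
t: 4.2
ee_pos: [472.3, -217.8, 230.8]
tool_rot: [3.14, -0.001, 0.336]
contact_force: [-0.4, -0.5, -2.8]
width: 0.466
grasp_force: 30.0
```

```bash
python3 -m crank '[[[0,8,-13.5,0,0],[0,14,-23.5,0,0],[0,18,-30.5,0,0],[0,18,-30.5,0,0],[0,18,-30.5,0,0],[0,18,-30.5,0,0],[0,18,-30.5,0,0],[0,18,-30.5,0,0],[0,14,-23.5,0,0],[0,12,-20,0,0],[0,0,0,0,0],[0,0,0,0,0]]]';python3 -m crank '[[[0,0,0,0,0],[0,0,0,0,0],[0,0,0,0,0]]]'
python3 - <<'E'
from bench import ctrl, viewer
import cv2, json,numpy as np
from h import *
c=viewer.camera_info("wrist"); s=ctrl.read_state()
im=viewer.get_image("wrist")[:,:,::-1]; cv2.imwrite("pics/w3.png",im)
json.dump({k:v.tolist() for k,v in c.items()},open("w3.json","w"))
print(s["ee_pos"],s["tool_rot"],s["contact_force"])
hsv=cv2.cvtColor(im,cv2.COLOR_BGR2HSV)
for n,lo,hi in(("green",(50,100,60),(75,255,255)),("orange",(5,150,100),(17,255,255))):
    for q in cv2.findContours(cv2.inRange(hsv,lo,hi),cv2.RETR_EXTERNAL,cv2.CHAIN_APPROX_NONE)[0]:
        if cv2.contourArea(q)>60:
            e=cv2.fitEllipse(q);print(n,e,at_z(c,e[0],21))
E
```

```text
t: 5.2
ee_pos: [531.2, 83.5, 227.0]
tool_rot: [-3.14, 0.006, 0.338]
contact_force: [-0.4, -0.1, -1.5]
width: 0.47
grasp_force: 30.0
t: 5.45
ee_pos: [532.1, 81.5, 229.8]
tool_rot: [3.142, 0.001, 0.334]
contact_force: [0.5, -0.2, -1.4]
width: 0.465
grasp_force: 30.0
[532.14633885  81.46141822 229.82484108] [3.14153429e+00 1.15506434e-03 3.34061618e-01] [ 0.54495094 -0.22386268 -1.37465738]
green ((279.501708984375, 179.3753204345703), (22.71835708618164, 23.037925720214844), 147.78042602539062) [533.24188818  87.53562249  21.        ]
orange ((168.0188446044922, 94.45469665527344), (24.01616859436035, 26.299335479736328), 152.76014709472656) [577.96113659 220.79181334  21.        ]
```

View pics/w3.png

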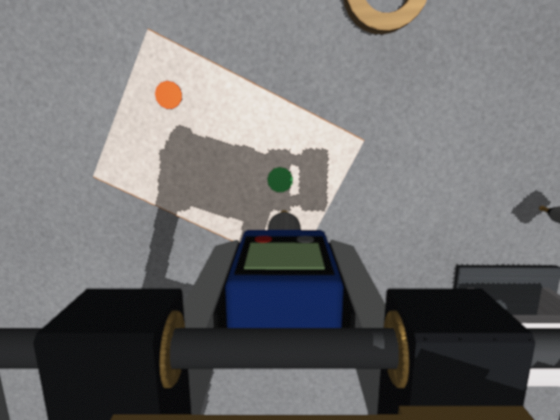

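The wrist view shows the gauge upright in the gripper with its screen up-image at (285,255). Green is at (280,179) → (533.2,87.5) and orange at (168,94) → (578.0,220.8). These agree with the earlier estimates and sit about 140 mm apart. I'll descend over green.

```bash
python3 -m crank '[[[0,4.5,-5.3,10,0],[0,0,0,25,0],[0,0,0,30,0],[0,0,0,25,0],[0,0,0,14,0],[0,0,0,0,0],[0,0,0,0,0],[0,0,0,0,0],[0,0,0,0,0]]]'
```

```text
t: 6.25
ee_pos: [536.2, 89.2, 128.5]
tool_rot: [3.141, -0.004, 0.336]
contact_force: [0.1, 0.5, -1.5]
width: 0.471
grasp_force: 30.0
```

```bash
python3 -m crank '[[[0,0,0,8,0],[0,0,0,6,0],[0,0,0,0,0],[0,0,0,0,0],[0,0,0,0,0]]]'; python3 - <<'E'
from bench import viewer,ctrl
import cv2,numpy as np
print(ctrl.read_state()["contact_force"],ctrl.read_state()["ee_pos"])
from h import *
S=viewer.camera_info("scene"); im=viewer.get_image("scene")[:,:,::-1]
p=proj(S,[534,88,60]).astype(int); print(p)
x,y=p; cv2.imwrite("pics/press1.png",cv2.resize(im[y-45:y+45,x-60:x+60],(720,540),interpolation=cv2.INTER_CUBIC))
E
```

```text
t: 6.67
ee_pos: [534.9, 89.1, 112.4]
tool_rot: [3.142, 0.0, 0.336]
contact_force: [-0.4, -1.1, -0.6]
width: 0.466
grasp_force: 30.0
[-0.41842142 -1.1201678  -0.58698   ] [534.8646631   89.08818806 112.36195951]
[316 206]
```

View pics/press1.png

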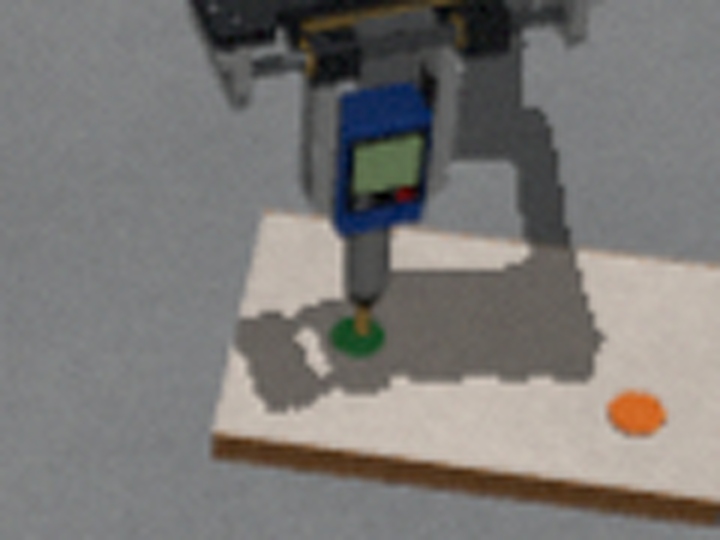

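The crop shows the tip just over the green disc, at crop pixel (362,335), with the gauge upright. I'll press in small steps and watch the force.

```bash
for i in 1 2; do python3 -m crank '[[[0,0,0,0,0]]]' | grep -E "ee_pos|contact"; done; python3 -m crank '[[[0,0,0,2,0],[0,0,0,1,0],[0,0,0,0,0],[0,0,0,0,0]]]'| grep -E "ee_pos|contact";for i in 1 2; do python3 -m crank '[[[0,0,0,0,0]]]' | grep -E "ee_pos|contact"; done
```

```text
ee_pos: [535.1, 89.1, 112.6]
contact_force: [0.3, 0.4, -2.3]
ee_pos: [535.1, 89.1, 112.6]
contact_force: [-0.2, -0.7, -1.1]
ee_pos: [535.3, 89.1, 109.8]
contact_force: [-0.1, 0.3, -0.3]
ee_pos: [535.3, 89.1, 109.9]
contact_force: [0.1, -0.2, 0.3]
ee_pos: [535.3, 89.1, 109.8]
contact_force: [1.1, -0.5, -0.4]
```

```bash
python3 -m crank '[[[0,0,0,2,0],[0,0,0,1.4,0],[0,0,0,0,0],[0,0,0,0,0]]]'| grep -E "ee_pos|contact";for i in 1 2 3; do python3 -m crank '[[[0,0,0,0,0]]]' | grep -E "ee_pos|contact"; done
```

```text
ee_pos: [535.2, 89.1, 106.3]
contact_force: [0.3, 0.5, 1.8]
ee_pos: [535.2, 89.1, 106.4]
contact_force: [0.8, -0.9, 0.8]
ee_pos: [535.2, 89.1, 106.3]
contact_force: [0.5, 0.3, 0.2]
ee_pos: [535.2, 89.1, 106.3]
contact_force: [0.6, 0.3, 1.5]
```

The spring force rose by about 2.9 N and the travel is about 5 mm, so that is roughly halfway in. Next is orange.

```bash
python3 -m crank '[[[0,0,0,-15,0],[0,0,0,-20,0],[0,10,-13,0,0],[0,17,-22,0,0],[0,17.2,-22.2,0,0],[0,17,-22,0,0],[0,14,-18,0,0],[0,10,-13,0,0],[0,0,0,0,0],[0,0,0,0,0],[0,0,0,0,0],[0,0,0,0,0]]]'
```

```text
t: 8.97
ee_pos: [578.6, 220.0, 140.6]
tool_rot: [3.141, 0.002, 0.335]
contact_force: [0.4, -0.0, -2.4]
width: 0.467
grasp_force: 30.0
```

```bash
python3 -m crank '[[[0,1,-1,8,0],[0,0,0,12,0],[0,0,0,7,0],[0,0,0,0,0],[0,0,0,0,0],[0,0,0,0,0],[0,0,0,0,0]]]'|grep -E "ee_pos|contact"; python3 - <<'E'
from bench import viewer
import cv2
from h import *
S=viewer.camera_info("scene"); im=viewer.get_image("scene")[:,:,::-1]
x,y=proj(S,[578,221,60]).astype(int)
cv2.imwrite("pics/press2.png",cv2.resize(im[y-45:y+45,x-60:x+60],(720,540),interpolation=cv2.INTER_CUBIC))
E
```

```text
ee_pos: [579.9, 222.5, 114.4]
contact_force: [-0.7, 0.8, -1.2]
```

View pics/press2.png

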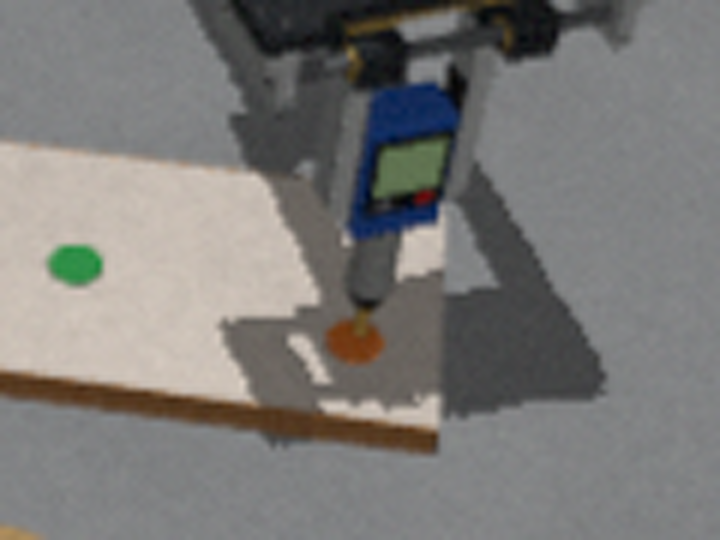

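The crop shows the tip just over the orange disc, at crop pixel (360,338).

```bash
python3 -m crank '[[[0,0,0,3,0],[0,0,0,2,0],[0,0,0,2,0],[0,0,0,1,0],[0,0,0,0,0],[0,0,0,0,0]]]'| grep -E "ee_pos|contact";for i in 1 2 3 4; do python3 -m crank '[[[0,0,0,0,0]]]' | grep -E "ee_pos|contact"; done
```

```text
ee_pos: [580.2, 222.6, 106.7]
contact_force: [0.6, 0.9, 0.8]
ee_pos: [580.2, 222.7, 106.7]
contact_force: [0.1, 1.1, 1.6]
ee_pos: [580.2, 222.6, 106.6]
contact_force: [1.7, -0.1, 1.1]
ee_pos: [580.1, 222.6, 106.5]
contact_force: [2.2, 0.7, 0.2]
ee_pos: [580.1, 222.6, 106.4]
contact_force: [1.5, 0.3, 1.2]
```

Orange is pressed about halfway too. The tool always points down and rows can only turn it about its own axis, so I'll tilt the gauge by pivoting it between the pads. I'll draw the barrel back against the fixed dock plate's front edge, which swings the tip forward and turns the screen up. First I'll lift and carry it to a point in front of the dock.

```bash
python3 -m crank '[[[0,0,0,-15,0],[0,0,0,-30,0],[0,0,0,-35,0],[0,0,0,-35,0],[0,-6,12,-5,0],[0,-11,22,0,0],[0,-15,31,0,0],[0,-15,31,0,0],[0,-15,31,0,0],[0,-15,31,0,0],[0,-15,31,0,0],[0,-15,31,0,0]]]' | grep ee_pos; python3 -m crank '[[[0,-15,31,0,0],[0,-15,31,0,0],[0,-15,31,0,0],[0,-15,31,0,0],[0,-12,24,0,0],[0,-7,12,0,0],[0,0,0,0,0],[0,0,0,0,0],[0,0,0,0,0],[0,0,0,0,0]]]'
```

```text
ee_pos: [549.2, -22.3, 223.9]
t: 12.27
ee_pos: [529.4, -195.9, 225.9]
tool_rot: [-3.141, 0.0, 0.338]
contact_force: [0.1, 0.6, -1.8]
width: 0.466
grasp_force: 30.0
```

```bash
python3 -m crank '[[[0,0,0,15,0],[0,0,0,28,0],[0,0,0,30,0],[0,0,0,22,0],[0,0,0,9,0],[0,0,0,0,0],[0,0,0,0,0],[0,0,0,0,0]]]' 20; python3 - <<'E'
from bench import viewer
import cv2
S=viewer.get_image("scene")[:,:,::-1]
cv2.imwrite("pics/pre.png",cv2.resize(S[130:250,140:300],(800,600),interpolation=cv2.INTER_CUBIC))
E
```

```text
t: 12.93
ee_pos: [530.7, -197.7, 124.4]
tool_rot: [3.139, -0.003, 0.337]
contact_force: [-0.5, 0.2, -1.0]
width: 0.467
grasp_force: 20.0
```

View pics/pre.png

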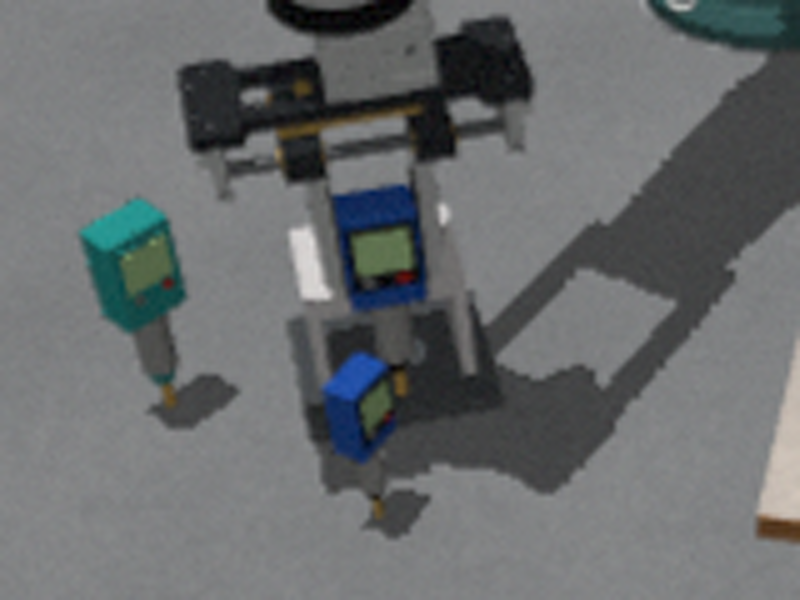

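The crop shows the gauge upright in front of the dock plate, at crop (385,250). Its nose is clear of the loose gauge, which stands nearer the camera at (360,405). Now I'll draw it back.

```bash
python3 -m crank '[[[0,-8,0,0,0],[0,-6,0,0,0],[0,-4,0,0,0],[0,-4,0,0,0],[0,-4,0,0,0],[0,-4,0,0,0],[0,-4,0,0,0],[0,0,0,0,0],[0,0,0,0,0]]]' 20; python3 -m crank '[[[0,-4,0,0,0],[0,-4,0,0,0],[0,-4,0,0,0],[0,-4,0,0,0],[0,-4,0,0,0],[0,0,0,0,0],[0,0,0,0,0]]]' 20
```

```text
t: 13.73
ee_pos: [499.7, -208.5, 124.3]
tool_rot: [3.139, -0.008, 0.336]
contact_force: [4.3, 2.5, 0.1]
width: 0.468
grasp_force: 20.0
t: 14.32
ee_pos: [479.7, -215.3, 123.5]
tool_rot: [3.14, -0.005, 0.336]
contact_force: [4.4, 1.8, -0.7]
width: 0.469
grasp_force: 20.0
```

The reaction is a steady 4–5 N, which looks like clean pivoting. I'll continue.

```bash
python3 -m crank '[[[0,-4,0,0,0],[0,-4,0,0,0],[0,-4,0,0,0],[0,-4,0,0,0],[0,-4,0,0,0],[0,0,0,0,0],[0,0,0,0,0],[0,0,0,0,0]]]' 20; python3 - <<'E'
from bench import viewer
import cv2,json
c=viewer.camera_info("wrist")
cv2.imwrite("pics/tiltw.png",viewer.get_image("wrist")[:,:,::-1]);cv2.imwrite("pics/tilts.png",viewer.get_image("scene")[:,:,::-1])
json.dump({k:v.tolist() for k,v in c.items()},open("tw.json","w"))
im=cv2.imread("pics/tiltw.png");hsv=cv2.cvtColor(im,cv2.COLOR_BGR2HSV)
w3=cv2.cvtColor(cv2.imread("pics/w3.png"),cv2.COLOR_BGR2HSV)
for n,H in (("w3",w3),("now",hsv)):
  k=cv2.inRange(H,(30,35,60),(60,160,255));k[:200]=0;k[330:]=0;k[:,:200]=0;k[:,360:]=0
  for q in cv2.findContours(k,cv2.RETR_EXTERNAL,cv2.CHAIN_APPROX_NONE)[0]:
    if cv2.contourArea(q)>200: print(n,cv2.boundingRect(q))
E
```

```text
t: 14.98
ee_pos: [459.0, -222.4, 122.6]
tool_rot: [3.141, 0.001, 0.335]
contact_force: [1.8, 0.9, 0.9]
width: 0.471
grasp_force: 20.0
w3 (244, 243, 81, 27)
now (240, 201, 88, 62)
```

```bash
python3 - <<'E'
import cv2,json,numpy as np
from h import *
L=lambda f:{k:np.array(v) for k,v in json.load(open(f)).items()}
H=cv2.cvtColor(cv2.imread("pics/tiltw.png"),cv2.COLOR_BGR2HSV)
k=cv2.inRange(H,(30,35,60),(60,160,255));k[:150]=0;k[330:]=0;k[:,:220]=0;k[:,345:]=0
q=max(cv2.findContours(k,cv2.RETR_EXTERNAL,cv2.CHAIN_APPROX_NONE)[0],key=cv2.contourArea);b=cv2.boundingRect(q);print(b)
def P(c,tcp,yaw,th,z):
    x=14.0; X=np.array([x*np.cos(th)-(z-29)*np.sin(th)-1.9,x*np.sin(th)+(z-29)*np.cos(th)])
    return proj(c,np.array(tcp)+[X[0]*np.cos(yaw),X[0]*np.sin(yaw),18.8+X[1]])
w3=L("w3.json");t=L("tw.json")
from scipy.optimize import least_squares
A=[532.1,81.5,229.8];B=[459,-222.4,122.6]
f=lambda v:[P(w3,A,.334,v[2],v[0])[1]-243,P(w3,A,.334,v[2],v[1])[1]-270,P(t,B,.335,v[3],v[0])[1]-b[1],P(t,B,.335,v[3],v[1])[1]-(b[1]+b[3])]
g=lambda v:f([v[0],v[1],0,v[2]])
r=least_squares(g,[52,32,.9]);print(r.x,np.degrees(r.x[2]),r.cost,g(r.x))
E
```

```text
(240, 201, 88, 62)
[-3.97159508 40.6007361   0.35164279] 20.14764753072531 322.57912718934267 [np.float64(-17.763934756258237), np.float64(-14.12677556926522), np.float64(8.719300721156742), np.float64(7.349073635753882)]
```

```bash
python3 - <<'E'
import json,numpy as np
from h import *
from scipy.optimize import least_squares
L=lambda f:{k:np.array(v) for k,v in json.load(open(f)).items()}
def P(c,tcp,yaw,th,z,x,g,xo):
    X=np.array([(x+xo)*np.cos(th)-(z-g)*np.sin(th),(x+xo)*np.sin(th)+(z-g)*np.cos(th)])
    return proj(c,np.array(tcp)+[X[0]*np.cos(yaw),X[0]*np.sin(yaw),18.8+X[1]])
w3=L("w3.json");t=L("tw.json")
A=[532.1,81.5,229.8];B=[459,-222.4,122.6]
f=lambda v:[P(w3,A,.334,0,42-v[0],14,v[1],v[3])[1]-243,P(w3,A,.334,0,42+v[0],14,v[1],v[3])[1]-270,P(t,B,.335,v[2],42-v[0],14,v[1],v[3])[1]-201,P(t,B,.335,v[2],42+v[0],14,v[1],v[3])[1]-263]
r=least_squares(f,[10,29,.9,-2]);print(r.x,np.degrees(r.x[2]),r.fun)
for th in (0,20,40,50,55,60): print(th,[P(t,B,.335,np.radians(th),z,14,29,-1.9)[1].round(1) for z in (31,42,53)])
E
```

```text
[ 19.07958881  66.31977629   0.65701292 -15.86666183] 37.64406748260383 [-2.84217094e-14 -5.68434189e-14  0.00000000e+00 -5.68434189e-14]
0 [np.float64(247.9), np.float64(257.1), np.float64(267.6)]
20 [np.float64(254.1), np.float64(271.7), np.float64(291.4)]
40 [np.float64(262.7), np.float64(286.4), np.float64(312.0)]
50 [np.float64(267.6), np.float64(293.0), np.float64(320.0)]
55 [np.float64(270.1), np.float64(296.0), np.float64(323.2)]
60 [np.float64(272.6), np.float64(298.8), np.float64(325.9)]
```

The screen fit is ambiguous, so I'll lift clear with a firmer grip and look properly in free air.

```bash
python3 -m crank '[[[0,0,0,0,0],[0,0,0,0,0],[0,4,0,-6,0],[0,4,0,-12,0],[0,0,0,-22,0],[0,0,0,-30,0],[0,0,0,-30,0],[0,0,0,-30,0],[0,0,0,-20,0],[0,0,0,-10,0],[0,0,0,0,0],[0,0,0,0,0]]]' 40; python3 -m crank '[[[0,0,0,0,0],[0,0,0,0,0],[0,0,0,0,0]]]'; python3 - <<'E'
from bench import viewer,ctrl
import cv2,json,numpy as np
from h import *
s=ctrl.read_state(); print(s["ee_pos"])
c=viewer.camera_info("wrist"); w=viewer.get_image("wrist")[:,:,::-1]; S=viewer.camera_info("scene"); sc=viewer.get_image("scene")[:,:,::-1]
cv2.imwrite("pics/fw.png",w);cv2.imwrite("pics/fs.png",sc)
json.dump({k:v.tolist() for k,v in c.items()},open("fw.json","w"))
x,y=proj(S,s["ee_pos"]).astype(int);print(x,y)
a=cv2.resize(w[120:340,180:380],(400,440),interpolation=cv2.INTER_CUBIC); b=cv2.resize(sc[max(y-55,0):max(y-55,0)+110,x-50:x+50],(400,440),interpolation=cv2.INTER_CUBIC)
cv2.imwrite("pics/final.png",np.hstack([a,b]))
E
```

```text
t: 16.08
ee_pos: [466.9, -219.2, 281.7]
tool_rot: [-3.141, 0.001, 0.336]
contact_force: [-0.6, 0.7, -2.0]
width: 0.469
grasp_force: 40.0
t: 16.33
ee_pos: [466.4, -219.0, 280.1]
tool_rot: [-3.139, 0.002, 0.336]
contact_force: [-0.0, -0.3, -2.2]
width: 0.467
grasp_force: 40.0
[ 466.4001022  -218.9729279   280.08092768]
206 124
```

View pics/final.png

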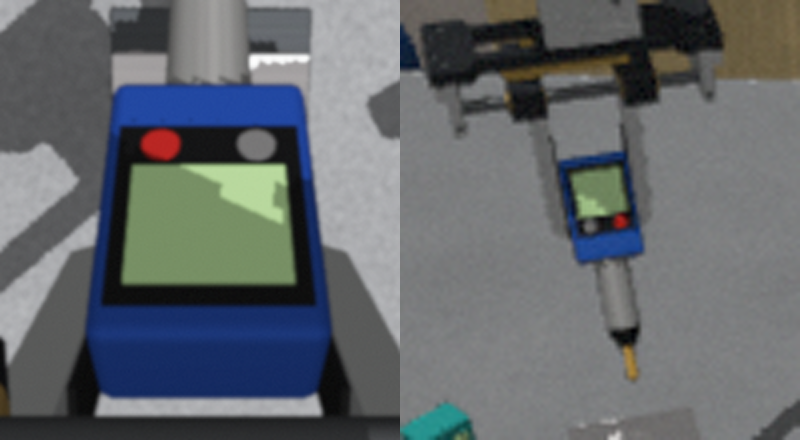

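The composite shows the gauge clearly tilted back, screen facing up and barrel forward. In the wrist half (2× crop) the head's front face runs from row 88 to about 328. In the scene half the tip is at crop (632,380). I'll put a number on the tilt.

```bash
python3 - <<'E'
import json,numpy as np
from h import *
from scipy.optimize import least_squares
from bench import viewer
w={k:np.array(v) for k,v in json.load(open("fw.json")).items()};S=viewer.camera_info("scene")
T=np.array([466.4,-219,280.1])
def P(c,X,v):
    th,g,xo,yo,yaw=v; x,z=X[0]+xo,X[2]-g
    a=x*np.cos(th)-z*np.sin(th); b=x*np.sin(th)+z*np.cos(th); y=X[1]+yo
    return T+[a*np.cos(yaw)-y*np.sin(yaw),a*np.sin(yaw)+y*np.cos(yaw),18.8+b]
# crop -> pixels
W=lambda u,r:(180+u/2,120+r/2); C=lambda u,r:(156+(u-400)/4,69+r/4)
obs=[(w,(14,22,0),W(115,87)),(w,(14,-22,0),W(303,87)),(w,(14,22,66),W(91,330)),(w,(14,-22,66),W(329,330)),
 (S,(0,0,-80),C(633,381)),(S,(14,22,0),C(643,250)),(S,(14,-22,0),C(580,262)),(S,(14,22,66),C(627,160)),(S,(14,-22,66),C(562,168))]
f=lambda v:np.concatenate([proj(c,P(c,X,v))-p for c,X,p in obs])
for o in (obs,obs[:4],obs[4:]):
    F=lambda v:np.r_[np.concatenate([proj(c,P(c,X,v))-p for c,X,p in o]),(v[4]-.336)*50]
    r=least_squares(F,[.8,29,-2,0,.336]);print("tilt",np.degrees(r.x[0]),r.x[1:],"rms",np.sqrt((r.fun**2).mean()))
    print("tip",P(0,(0,0,-80),r.x))
E
```

```text
tilt 34.590855008123526 [42.6785774  14.40378578  0.23405065  0.33918762] rms 0.897842182586959
tip [ 543.18220315 -191.66127309  206.08489095]
tilt 34.558723254510014 [42.62765755 14.46144047  0.20688334  0.33916056] rms 0.7502828379295841
tip [ 543.16042069 -191.70010463  206.11383732]
tilt 51.83787854161397 [ 40.08440988 -17.81891039   2.53547008   0.32701496] rms 0.4101143383378181
tip [ 544.57351386 -189.80673532  210.6908015 ]
```

The wrist and scene fits disagree (35° against 52°) because both see the gauge head-on. Turning it about the vertical puts it side-on to the scene camera, where the tilt can be measured directly.

```bash
python3 -m crank '[[[0,5,0,-5,0.11],[0,0,0,0,0.11],[0,0,0,0,0.11],[0,0,0,0,0.11],[0,0,0,0,0.11],[0,0,0,0,0.11],[0,0,0,0,0.11],[0,0,0,0,0.11],[0,0,0,0,0.11],[0,0,0,0,0.11],[0,0,0,0,0.11],[0,0,0,0,0.11]]]' ; python3 -m crank '[[[0,0,0,0,0],[0,0,0,0,0],[0,0,0,0,0]]]'; python3 - <<'E'
from bench import viewer,ctrl
import cv2,json,numpy as np
from h import *
s=ctrl.read_state(); T=s["ee_pos"];yaw=s["tool_rot"][2];print(T,s["tool_rot"],s["joint_positions"].round(2))
S=viewer.camera_info("scene"); im=viewer.get_image("scene")[:,:,::-1];cv2.imwrite("pics/side.png",im)
tp=viewer.get_image("top")[:,:,::-1];cv2.imwrite("pics/sidet.png",tp);TC=viewer.camera_info("top")
for n,c,I in (("scene",S,im),("top",TC,tp)):
    x,y=proj(c,T).astype(int);print(n,x,y)
    h_=cv2.cvtColor(I,cv2.COLOR_BGR2HSV)
    for m,lo,hi in (("blue",(105,110,40),(125,255,255)),("brass",(12,110,70),(28,255,255))):
        k=cv2.inRange(h_,lo,hi);o=np.zeros_like(k);y0,x0=max(y-60,0),max(x-60,0);o[y0:y+60,x0:x+60]=k[y0:y+60,x0:x+60]
        for q in cv2.findContours(o,cv2.RETR_EXTERNAL,cv2.CHAIN_APPROX_NONE)[0]:
            if len(q)>3: print(m,cv2.minAreaRect(q),cv2.boundingRect(q))
    for th in (35,45,55):
        t=np.radians(th);f=np.array([np.cos(yaw),np.sin(yaw),0]);G=T+[0,0,18.8];u=np.sin(t)*f-np.array([0,0,np.cos(t)])
        print(th,"tip",proj(c,G+(80+35)*u).round(1),"head centre",proj(c,G-(33-35)*u).round(1),"top",proj(c,G-(66-35)*u).round(1))
E
```

```text
t: 17.43
ee_pos: [471.6, -217.6, 286.6]
tool_rot: [3.141, 0.001, -0.99]
contact_force: [0.3, 0.6, -2.3]
width: 0.466
grasp_force: 40.0
t: 17.68
ee_pos: [471.6, -217.6, 286.9]
tool_rot: [3.142, 0.0, -0.982]
contact_force: [0.7, -0.3, -1.6]
width: 0.466
grasp_force: 40.0
[ 471.6496372  -217.60855605  286.88229866] [ 3.14151868e+00  2.97617809e-04 -9.81890144e-01] [-0.54  0.02  1.28  0.    1.84  2.01]
scene 205 123
blue ((196.9000244140625, 117.70001983642578), (16.546903610229492, 28.174457550048828), 26.56505012512207) (186, 102, 19, 31)
blue ((152.5, 74.5), (15.0, 21.0), 0.0) (145, 64, 16, 22)
brass ((181.5, 150.50001525878906), (1.3416407108306885, 5.813776969909668), 26.56505012512207) (180, 148, 4, 6)
brass ((195.5, 96.0), (4.0, 1.0), 90.0) (195, 94, 2, 5)
brass ((186.50001525878906, 83.50001525878906), (2.8284268379211426, 5.656853675842285), 45.0) (185, 82, 5, 5)
35 tip [187.2 154.3] head centre [204.6 118.2] top [209.9 107.1]
45 tip [181.  152.2] head centre [204.5 118.1] top [211.6 107.8]
55 tip [175.4 148.9] head centre [204.4 118. ] top [213.  108.9]
top 361 253
blue ((367.0, 253.5), (6.363961219787598, 0.7071067094802856), 45.0) (365, 251, 5, 6)
blue ((341.5000305175781, 211.50003051757812), (4.242640495300293, 8.485280990600586), 45.0) (339, 208, 8, 8)
35 tip [377.8 242.2] head centre [364.  251.8] top [359.4 255. ]
45 tip [384.2 238. ] head centre [364.1 251.8] top [357.5 256.2]
55 tip [390.2 234.1] head centre [364.2 251.7] top [355.8 257.3]
```

The side view settles it: the brass tip at (181,151), the head centre at (197,118) and the head's slope all give a tilt of about 36°. The gauge has also slid about 14 mm forward in the pads, so more edge-dragging is risky. At full stretch the arm may tilt the wrist outward on its own, so I'll line the gauge up radially and test that. It touches nothing.

```bash
python3 -m crank '[[[0,0,0,0,-0.11],[0,0,0,0,-0.11],[0,0,0,0,-0.11],[0,0,0,0,-0.11],[0,0,0,0,-0.11],[0,15,0,0,0],[0,28,0,0,0],[0,30,0,0,0],[0,30,0,0,0],[0,30,0,0,0],[0,30,0,0,0],[0,20,0,0,0]]]'; python3 -m crank '[[[0,20,0,0,0],[0,20,0,0,0],[0,20,0,0,0],[0,20,0,0,0],[0,20,0,0,0],[0,0,0,0,0],[0,0,0,0,0]]]'; python3 -c "
from bench import ctrl; print(ctrl.read_state()['joint_positions'].round(3))"
```

```text
t: 18.78
ee_pos: [639.6, -295.6, 285.4]
tool_rot: [-3.142, 0.001, -0.433]
contact_force: [-0.5, -0.2, -2.4]
width: 0.463
grasp_force: 40.0
t: 19.37
ee_pos: [726.1, -335.7, 279.3]
tool_rot: [-3.141, 0.006, -0.434]
contact_force: [-0.7, -0.2, -1.3]
width: 0.464
grasp_force: 40.0
[-0.504  0.779  0.278  0.     2.091  1.5  ]
```

```bash
python3 -m crank '[[[0,15,0,0,0],[0,15,0,0,0],[0,15,0,0,0],[0,15,0,0,0],[0,0,0,0,0],[0,0,0,0,0]]]'; python3 -c "
from bench import ctrl; print(ctrl.read_state()['joint_positions'].round(3))"
```

```text
t: 19.87
ee_pos: [748.1, -345.9, 265.7]
tool_rot: [3.141, -0.038, -0.434]
contact_force: [-0.4, 0.3, -1.5]
width: 0.467
grasp_force: 40.0
[-0.503  0.799  0.274  0.003  2.031  1.503]
```

It works: past full reach the tool tips outward (pitch −0.038), which adds to the tilt. I'll push on.

```bash
python3 -m crank '[[[0,20,0,0,0],[0,20,0,0,0],[0,20,0,0,0],[0,20,0,0,0],[0,20,0,0,0],[0,20,0,0,0],[0,0,0,0,0],[0,0,0,0,0]]]'; python3 -c "
from bench import ctrl; print(ctrl.read_state()['joint_positions'].round(3))"
```

```text
t: 20.53
ee_pos: [788.3, -364.6, 230.9]
tool_rot: [-3.141, -0.108, -0.434]
contact_force: [-0.2, 0.0, -2.3]
width: 0.463
grasp_force: 40.0
[-0.501  0.843  0.275  0.008  1.916  1.507]
```

```bash
python3 -m crank '[[[0,20,0,-20,0],[0,20,0,-20,0],[0,20,0,-20,0],[0,20,0,-20,0],[0,20,0,-20,0],[0,20,0,-20,0],[0,0,0,0,0],[0,0,0,0,0]]]'; python3 -c "
from bench import ctrl; print(ctrl.read_state()['joint_positions'].round(3))"
```

```text
t: 21.2
ee_pos: [784.8, -363.1, 310.7]
tool_rot: [3.142, -0.219, -0.434]
contact_force: [0.3, 0.7, -2.8]
width: 0.469
grasp_force: 40.0
[-0.505  0.753  0.274  0.016  1.897  1.507]
```

```bash
python3 -m crank '[[[0,20,0,-20,0],[0,20,0,-20,0],[0,20,0,-20,0],[0,20,0,-20,0],[0,20,0,-20,0],[0,0,0,0,0],[0,0,0,0,0],[0,0,0,0,0],[0,0,0,0,0]]]' | tail -6; python3 - <<'E'
from bench import ctrl,viewer
import cv2,json,numpy as np
from h import *
from scipy.optimize import least_squares
s=ctrl.read_state();print(s["joint_positions"].round(3),s["joint_vel"].round(3),s["ee_pos"],s["tool_rot"])
c=viewer.camera_info("wrist");I=viewer.get_image("wrist")[:,:,::-1];S=viewer.camera_info("scene");J=viewer.get_image("scene")[:,:,::-1]
cv2.imwrite("pics/gw.png",I);cv2.imwrite("pics/gs.png",J)
H=cv2.cvtColor(I,cv2.COLOR_BGR2HSV)
k=cv2.inRange(H,(30,35,60),(60,160,255));k[:150]=0;k[330:]=0;k[:,:220]=0;k[:,345:]=0
q=max(cv2.findContours(k,cv2.RETR_EXTERNAL,cv2.CHAIN_APPROX_NONE)[0],key=cv2.contourArea);print("screen",cv2.boundingRect(q),"before lift (240,201,88,62)")
# vertical vanishing point from bezel/screen side lines (wrist crop of fw.png): tilt
ci=c;A=cv2.approxPolyDP(cv2.convexHull(q),4,True).reshape(-1,2);print(A.tolist())
x,y=proj(S,s["ee_pos"]).astype(int)
h_=cv2.cvtColor(J,cv2.COLOR_BGR2HSV)
for m,lo,hi in (("blue",(105,110,40),(125,255,255)),("brass",(12,110,70),(28,255,255))):
    k=cv2.inRange(h_,lo,hi);o=np.zeros_like(k);a,b=max(y-70,0),max(x-70,0);o[a:y+90,b:x+70]=k[a:y+90,b:x+70]
    for r in cv2.findContours(o,cv2.RETR_EXTERNAL,cv2.CHAIN_APPROX_NONE)[0]:
        if len(r)>5: print(m,cv2.minAreaRect(r),cv2.boundingRect(r))
print(x,y)
E
```

```text
t: 21.95
ee_pos: [777.0, -359.6, 371.8]
tool_rot: [-3.141, -0.302, -0.434]
contact_force: [0.2, -0.2, -3.4]
width: 0.463
grasp_force: 40.0
[-0.509  0.682  0.275  0.024  1.883  1.507] [ 0.     0.01   0.002  0.001 -0.    -0.   ] [ 777.00672196 -359.6147418   371.82713459] [-3.14132611 -0.30208515 -0.43424638]
screen (240, 201, 89, 62) before lift (240,201,88,62)
[[323, 203], [327, 262], [240, 261], [246, 201]]
blue ((88.84146118164062, 158.4268341064453), (27.86737060546875, 35.27073669433594), 24.775142669677734) (70, 138, 33, 41)
blue ((59.78204345703125, 143.57321166992188), (32.496192932128906, 57.136165618896484), 37.746803283691406) (40, 116, 41, 61)
brass ((66.83562469482422, 207.4383544921875), (3.5112345218658447, 11.70411491394043), 20.556045532226562) (64, 202, 7, 12)
brass ((99.68919372558594, 121.36487579345703), (3.7811765670776367, 7.069156646728516), 9.462322235107422) (98, 118, 5, 8)
brass ((71.42308044433594, 111.8846206665039), (2.3533935546875, 6.275716304779053), 11.309932708740234) (70, 109, 4, 7)
brass ((82.57269287109375, 106.7403564453125), (30.62225341796875, 3.428151845932007), 15.642248153686523) (68, 102, 30, 11)
brass ((35.750003814697266, 107.25000762939453), (7.071067810058594, 26.16295051574707), 45.0) (29, 97, 18, 23)
99 167
```

The gauge hasn't moved in the grip since the lift: its screen outline is the same in the wrist image. With 17.3° from the tool, the total tilt is about 52–55°, and the whole gauge is about 0.3 m above the bench. I'll check it is still, then hand in.

```bash
python3 -m crank '[[[0,0,0,0,0],[0,0,0,0,0],[0,0,0,0,0],[0,0,0,0,0],[0,0,0,0,0],[0,0,0,0,0]]]' ; python3 - <<'E'
from bench import ctrl,viewer,ticket
import numpy as np,cv2
s=ctrl.read_state();print(s["joint_vel"].round(4),s["ee_pos"],s["tool_rot"])
ok=s["grasp_force"]>35 and np.abs(s["joint_vel"]).max()<.02 and s["tool_rot"][1]<-.27
print(ok)
if ok: print(ticket.close_job())
E
```

```text
t: 22.55
ee_pos: [776.8, -359.5, 372.7]
tool_rot: [-3.141, -0.303, -0.434]
contact_force: [-0.4, -0.7, -1.1]
width: 0.466
grasp_force: 40.0
[ 0.0006 -0.0016  0.0002 -0.0002 -0.0005 -0.0002] [ 776.7976596  -359.48616842  372.73014779] [-3.14138981 -0.30313216 -0.43423746]
True
the job is handed in; nothing more can be done
None
```

I pressed the gauge about halfway in on green, then orange, and handed in at 22.6 s, holding it still about 0.3 m up, tilted back an estimated 52–55°; it slid about 14 mm in the pads during tilting, then held.

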